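# Hold the index pin out of the dividing fixture

### The arm

A 6-joint arm with a two-finger parallel gripper is mounted at the origin on a cart in front of the work surface, level with it; the furniture and walls round the work are solid. World frame = base frame: x ahead of the robot, y to its left, z up, the work surface at z = 0. Lengths are in m, angles in rad, forces in N, time in s.
With the tool pointing down it reaches from about 0.35 to 0.875 m from the base axis. Payload 4.2 kg.
Tool frame: the origin (TCP) lies at the very end of the fingers, on their centre line; the grasp point (between the pads) lies 19 mm behind it; z points along the fingers, y is the line along which they close (so a half turn about z gives the same grasp; the last joint's range is limited). The gripper opens to 87 mm and grips with 3 to 60 N. Pads are 19 mm wide; open, the fingers measure 117 mm over their backs; the gripper's body (75 mm by 190 mm) begins 51 mm behind the grasp point.
Start: joints at [-1.07, 0.385, 0.008, 0, -1.194, -0.259], TCP at [0.15, -0.607, 0.223] pointing down, gripper open.
Joint ranges: [-3.14, 3.14], [-1.21, 2.06], [-1.07, 1.41], [-3.16, 2.05], [-2.99, -0.16], [-3.1, 3.1]. Speed limits (rad/s): [2.79, 2.79, 3.14, 3.14, 3.14, 3.14].

### API

Orientations are given as [roll, pitch, yaw] about the fixed x, y, z axes, in that order (R = Rz(yaw) Ry(pitch) Rx(roll)).
In Python, from rig import get_obs, read_camera, sign_off gives the robot as it stands. The module is installed in compiled form; this text tells all that it offers.
- The arm moves only by the tool send_rows, never from a script. Its argument "motion" is a list that holds one entry, the list of rows, each a list of 4 numbers: the shift along the tool's x, y, z in m, then the turn about the tool's z in rad. A call has 1 to 10 rows; each row shifts and turns the commanded pose from where the row before left it, along the tool's axes as they then stand; what a row does not reach is not made up. A row lasts 1/12 s, in which the tool goes at most 41.7 mm and 7.16 degrees, less where a joint would pass 70% of its speed; a pose out of reach is approached as far as the arm can. A call is refused whole if a number of a shift passes 0.0417 or a number of a turn 0.125, either way. A call with a gripper value outside its range is refused whole. "hand" is the finger opening in m, from 0 to 0.087, set as the call begins (left out, the last holds). The fingers move at their own pace and stop on an object; "grip_force" is the grip in N (left out, the last holds). Time passes only in rows, so rows that do not move let the fingers close. It gives the time, the measured TCP pose, the force, the opening and the grip force at its end, in the units of the state.
- get_obs(): the state, without advancing time (a new reading comes with each control period).
- read_camera(name): name is "scene" or "top"; returns a dict with "frame" (384x512x3 uint8, red, green, blue), "z_map" (384x512 float32, m along the optical axis (not along the pixel's ray), 0 where there is no reading), "K" (3x3 intrinsics, pixels), "k1" (the pictures are not rectified: a ray, as slopes to the right and down, at radius r is drawn at 1 + k1 r^2 times it, then the intrinsics apply), "camera_from_world" (4x4, takes a point from world to camera coordinates). Camera axes: x right, y down, z forward; pixel columns grow to the right and rows downward; lengths in m; the calibration is good to about 2 mm. A picture is of the moment at which its call begins.
- sign_off(): hands the job in; it is judged then, once.
The state is a dict: "clock": time; "joints": joint angles; "joint_velocities": joint speeds; "tau": joint torques, N m; "ee_pos": TCP position; "ee_rot": TCP orientation; "contact_force": force on the tool from outside, world axes, zero at the start; "wrist_torque": the same for the moment, N m; "finger_gap": opening from 0.0 (shut) to 1.0 (fully open); "finger_force": force on a finger pad.
Only numpy, scipy, OpenCV 4.12 (cv2) and the standard library are available. Lean on these libraries where they do the work, as an engineer would, in place of code of your own. Each camera call takes 0.05 s, during which the arm holds its last target. There are 200 camera calls.

### The job

I want to turn the disc of the indexing fixture by hand: slide the clear-fronted guard along its track until it is fully open, then take the black knob of the spring plunger that was under it, pull the index pin straight up, fully back to its stop, and keep holding it there. Finish while still gripping the knob with the pin held up and the guard open; leave the other things on the bench where they are.

Things in the scene. Friction and masses are not known exactly. Their poses are not given: they have to be found in the camera images.
- fixture: Indexing fixture, fixed on a plywood board 24 mm thick (board top = z 0.024); origin at the board's top, in the fixture's 145x198 mm base. z up; +y is the way the guard opens; the guard's window is on its -x side. Heights over the board: steel index disc (92 mm across, centre x +36, y -45 mm) 26 mm, clamp nut on it 40 mm, plunger bracket 44 mm, its 18 mm barrel (at x 0, y -45 mm) 56 mm.
- guard (a joint): Sliding guard: how far it stands open along the fixture's y, in m. 0 shut (its roof over the plunger knob), 0.110 fully open at its end stop. It stays where it is left; about 3 N move it.
- guard_grip (a point): Centre of the upright black rib on the guard's roof, 121 mm above the board; moves with the guard. Rib 60 mm along the fixture's x, 14 mm thick along its y, top 15 mm above this point; its foot plate 18 mm below it, the roof (82x66 mm) 21 mm below. The guard: clear window in an aluminium frame, flat roof, short rear lip, on a track along the fixture's -x side.
- plunger (a joint): Spring index plunger: how far its pin is drawn up, in m. 0 seated (the pin stands 12 mm deep in the disc's hole), 0.026 fully back at its upper stop. The spring pulls it down again with 6 N seated, rising to 12 N at the stop; it does not latch.
- knob_grip (a point): Grip point of the plunger's black knob: on its vertical axis, 70 mm above the board when seated; moves with it. Grip part 22 mm across, from 12 mm below to 10 mm above this point; on it a rim 27 mm across, 6 mm high (knob top 16 mm above this point). Barrel top 14 mm below, bracket 26 mm below. Guard fully open: its near edge is 77 mm from the axis.
- parts_tin: Bystander, loose: open round tin of screws, 63 mm across, 26 mm high, standing on the board just behind the guard's track. Origin at the middle of its underside.
- multimeter: Bystander, loose: yellow digital meter, 134x68x42 mm, lying on the table. Origin at the middle of its underside.
- fuse_box: Bystander, loose: little red fuse box with clear lid, 34x50x19 mm. Origin at the middle of its underside.
- solder_spool: Bystander, loose: reel of solder wire with black flanges, 46 mm across, 30 mm high. Origin at the middle of its underside.

How it is judged:
By the outcome, as a careful person would: the job done as asked, in the order asked, and still so for the second after the job is handed in, while the arm keeps its last pose, push and grip.
It also fails if it takes over 35 s, if anything falls off the work surface, if the arm or the gripper's body presses on something with over 40 N, if the wrist force passes 120 N, or if a joint passes its speed limit or range.

## Working session

There is one attempt and no reset: what is moved stays moved. The work goes in short steps, Python scripts to look and compute and a tool call to move; the robot and the scene stay as the last step left them, time stands still between calls to the robot, and variables do not carry over. Pictures are saved under pics/ and viewed, at most 10 in all, crops included, and the job is handed in when it is done.

Besides the shell and the picture viewer there is one more tool, called as name([rows], argument=value, ...), one row to a line, values as JSON. send_rows: Moves the arm, as the interface text tells. Its arguments: {"type":"object","properties":{"motion":{"type":"array"},"hand":{"type":"number"},"grip_force":{"type":"number"}},"required":["motion"]}

```bash
mkdir -p pics; cat > h.py <<'E'
import numpy as np, cv2
from rig import get_obs, read_camera, sign_off
def cloud(c):
    z=c["z_map"];K=c["K"];h,w=z.shape
    u,v=np.meshgrid(np.arange(w),np.arange(h))
    p=np.stack([(u-K[0,2])/K[0,0],(v-K[1,2])/K[1,1]],-1).astype(float)
    q=p.copy()
    for _ in range(8): q=p/(1+c["k1"]*(q**2).sum(-1,keepdims=True))
    P=np.concatenate([q*z[...,None],z[...,None]],-1)
    T=np.linalg.inv(c["camera_from_world"])
    W=P@T[:3,:3].T+T[:3,3]; W[z==0]=np.nan
    return W
def save(n,im): cv2.imwrite("pics/"+n,cv2.cvtColor(im,cv2.COLOR_RGB2BGR))
E
python3 - <<'E'
from h import *
for n in("top","scene"):
    c=read_camera(n); save(n+"0.png",c["frame"]); np.save(n+".npy",cloud(c))
print(get_obs())
E
```

```text
{'clock': 0.1, 'joints': array([-1.07040027e+00,  3.85502458e-01,  6.77807129e-03, -4.39106014e-04,
       -1.19396427e+00, -2.58617302e-01]), 'joint_velocities': array([-0.00010512, -0.00135526,  0.00152934,  0.00359691, -0.00125187,
       -0.00024301]), 'tau': array([ 1.10074811e-04, -3.91688991e+01,  1.87934929e+01,  4.23189014e+00,
        1.34379117e-02, -7.20734874e-05]), 'ee_pos': array([ 0.14955132, -0.60630763,  0.22156069]), 'ee_rot': array([ 3.13965888e+00, -8.95398824e-05, -2.89997577e+00]), 'contact_force': array([-0.48634537, -0.25393219, -1.0236576 ]), 'wrist_torque': array([0.02448003, 0.01374972, 0.03403916]), 'finger_force': 0.0, 'finger_gap': 1.0038309475272806}
```

View pics/top0.png

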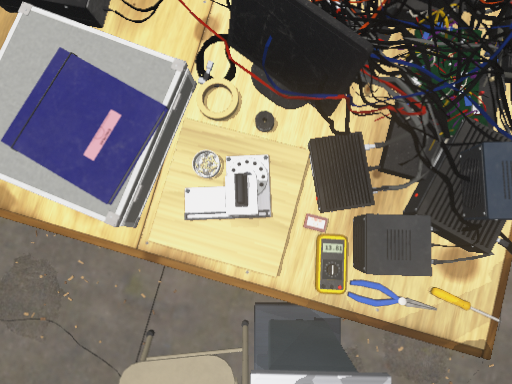

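View pics/scene0.png

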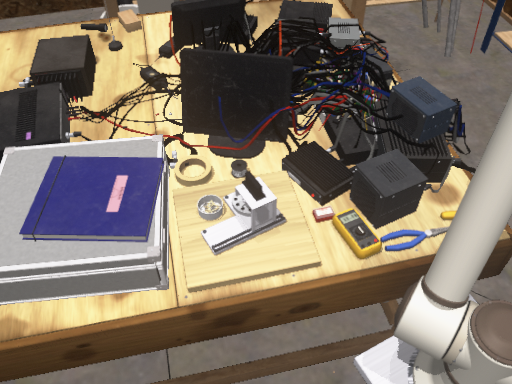

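The top view shows the guard roof with its black rib at about (241,190), the track running left to (185,205), the tin at (207,164), the disc at (255,165). I'll enlarge it and get world coordinates.

```bash
python3 - <<'E'
from h import *
W=np.load("top.npy"); im=cv2.imread("pics/top0.png")
cv2.imwrite("pics/crop.png",cv2.resize(im[140:240,170:290],None,fx=6,fy=6,interpolation=cv2.INTER_CUBIC))
for u,v in [(150,235),(290,150),(230,190),(241,190),(241,177),(241,203),(252,195),(265,212),(190,210),(207,164),(186,190),(262,165),(264,121),(315,222)]: print(u,v,W[v,u].round(4))
def rect(m,n):
    print(n,m.sum(),cv2.minAreaRect(W[m][:,:2].astype(np.float32)*1000), np.median(W[m],0).round(4))
v,u=np.mgrid[:384,:512]; R=(u>175)&(u<290)&(v>140)&(v<235)
z=W[...,2]
rect(R&(z>.150),"rib"); rect(R&(z>.115)&(z<.132),"roof"); 
print(np.histogram(z[R],bins=np.arange(0,.18,.006)))
for n in("top","scene"):
    T=np.linalg.inv(read_camera(n)["camera_from_world"]); print(n,T.round(3).tolist())
E
```

```text
150 235 [0.4594 0.3973 0.0211]
290 150 [0.6617 0.0727 0.0236]
230 190 [0.5562 0.2019 0.1233]
241 190 [0.5526 0.1762 0.1608]
241 177 [0.5786 0.1766 0.1605]
241 203 [0.5285 0.1776 0.1354]
252 195 [0.5462 0.1559 0.1235]
265 212 [0.5153 0.1297 0.0356]
190 210 [0.5179 0.3019 0.0366]
207 164 [0.6271 0.2674 0.0244]
186 190 [0.5639 0.3124 0.0377]
262 165 [0.6211 0.1374 0.0516]
264 121 [ 0.7382  0.1348 -0.0011]
315 222 [0.4944 0.0145 0.019 ]
rib 211 ((558.0516967773438, 179.57676696777344), (58.416107177734375, 14.144512176513672), 2.047130584716797) [0.5587 0.1787 0.159 ]
roof 1049 ((549.8839111328125, 179.2034912109375), (85.23095703125, 65.93771362304688), 2.919644594192505) [0.5456 0.174  0.124 ]
(array([  17,    0,    1, 3470, 2728, 1210,  929,  358,  576,   58,   13,
          6,    5,    5,    2,    0,    0,    0,    0,    4,  878,  167,
         10,    2,    5,   23,  183,    5,    0]), array([0.   , 0.006, 0.012, 0.018, 0.024, 0.03 , 0.036, 0.042, 0.048,
       0.054, 0.06 , 0.066, 0.072, 0.078, 0.084, 0.09 , 0.096, 0.102,
       0.108, 0.114, 0.12 , 0.126, 0.132, 0.138, 0.144, 0.15 , 0.156,
       0.162, 0.168, 0.174]))
top [[0.013, -0.994, 0.109, 0.473], [-0.999, -0.009, 0.041, 0.119], [-0.04, -0.109, -0.993, 0.946], [0.0, 0.0, 0.0, 1.0]]
scene [[-0.475, -0.647, 0.596, -0.115], [-0.88, 0.345, -0.327, 0.519], [0.006, -0.68, -0.733, 0.948], [0.0, 0.0, 0.0, 1.0]]
```

View pics/crop.png

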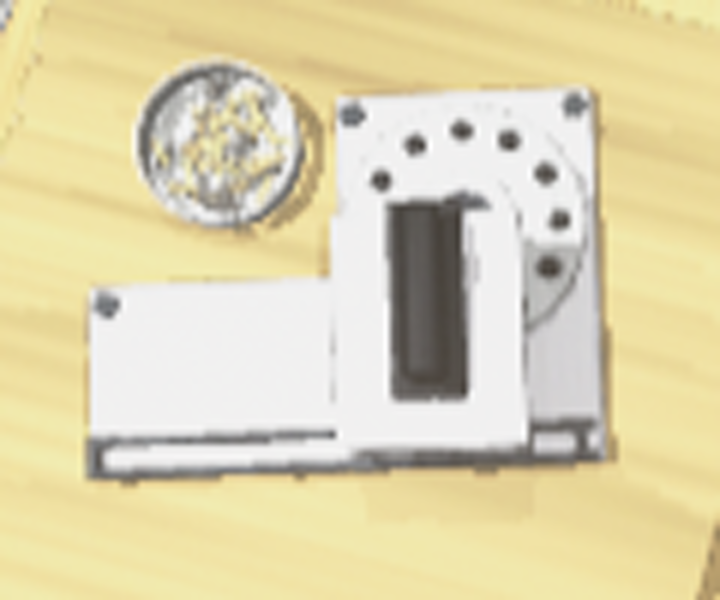

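send_rows([
  [[0,0,-0.03,0.1],[0,0,-0.03,0.1],[-0.015,0.026,0,0],[-0.015,0.026,0,0],[-0.015,0.026,0,0],[-0.015,0.026,0,0],[-0.015,0.026,0,0],[-0.015,0.026,0,0],[-0.015,0.026,0,0],[-0.015,0.026,0,0]],
], hand=0.05, grip_force=20)

```text
clock: 1.03
ee_pos: [0.2611, -0.3925, 0.2824]
ee_rot: [3.141, 0.0, -3.1]
contact_force: [-0.3, -0.3, 0.7]
finger_gap: 0.575
finger_force: 0.0
```

send_rows([
  [[-0.015,0.026,0,0],[-0.015,0.026,0,0],[-0.015,0.026,0,0],[-0.015,0.026,0,0],[-0.015,0.026,0,0],[-0.015,0.026,0,0],[-0.015,0.026,0,0],[-0.015,0.026,0,0],[-0.015,0.026,0,0],[-0.015,0.026,0,0]],
])

```text
clock: 1.87
ee_pos: [0.4001, -0.1264, 0.2827]
ee_rot: [3.141, 0.0, -3.1]
contact_force: [0.3, -0.2, -0.7]
finger_gap: 0.575
finger_force: 0.0
```

send_rows([
  [[-0.015,0.026,0,0],[-0.015,0.026,0,0],[-0.015,0.026,0,0],[-0.015,0.026,0,0],[-0.015,0.026,0,0],[-0.015,0.026,0,0],[-0.015,0.026,0,0],[-0.015,0.026,0,0],[0,0,0,0],[0,0,0,0]],
])

```text
clock: 2.7
ee_pos: [0.5112, 0.0859, 0.2818]
ee_rot: [-3.141, -0.002, -3.098]
contact_force: [-0.3, -0.2, 0.2]
finger_gap: 0.574
finger_force: 0.0
```

send_rows([
  [[-0.0126,0.023,0,0],[-0.0126,0.023,0,0],[-0.0126,0.023,0,0],[-0.0126,0.023,0,0],[0,0,0.025,0],[0,0,0.025,0],[0,0,0.025,0],[0,0,0.025,0],[0,0,0.01,0],[0,0,0,0]],
])

```text
clock: 3.53
ee_pos: [0.5558, 0.1772, 0.1701]
ee_rot: [-3.139, -0.005, -3.101]
contact_force: [-0.7, 0.0, -0.1]
finger_gap: 0.574
finger_force: 0.0
```

send_rows([
  [[0,0,0.014,0],[0,0,0.014,0],[0,0,0.01,0],[0,0,0,0],[0,0,0,0]],
])

```text
clock: 3.95
ee_pos: [0.5581, 0.1788, 0.1354]
ee_rot: [-3.142, 0.001, -3.1]
contact_force: [0.6, -0.0, 0.6]
finger_gap: 0.578
finger_force: 0.0
```

send_rows([
  [[0,0,0,0],[0,0,0,0],[0,0,0,0],[0,0,0,0],[0,0,0,0],[0,0,0,0]],
], hand=0.0)

```text
clock: 4.45
ee_pos: [0.5577, 0.179, 0.1348]
ee_rot: [3.141, 0.0, -3.1]
contact_force: [0.4, -0.3, -0.2]
finger_gap: 0.206
finger_force: 0.0
```

send_rows([
  [[0,0,0,0],[0,0,0,0],[0,0,0,0]],
])

```text
clock: 4.7
ee_pos: [0.5576, 0.1789, 0.1347]
ee_rot: [-3.141, -0.0, -3.099]
contact_force: [0.1, -0.8, 1.9]
finger_gap: 0.16
finger_force: 20.0
```

send_rows([
  [[0,0.008,0,0],[0,0.008,0,0],[0,0.008,0,0],[0,0.008,0,0],[0,0.008,0,0],[0,0,0,0]],
])

```text
clock: 5.2
ee_pos: [0.5556, 0.2211, 0.1346]
ee_rot: [3.14, 0.0, -3.098]
contact_force: [-3.0, 2.0, 3.7]
finger_gap: 0.156
finger_force: 20.0
```

send_rows([
  [[0,0.008,0,0],[0,0.008,0,0],[0,0.008,0,0],[0,0.008,0,0],[0,0.008,0,0],[0,0.008,0,0],[0,0.008,0,0],[0,0.006,0,0],[0,0.003,0,0],[0,0,0,0]],
])

```text
clock: 6.03
ee_pos: [0.5527, 0.2782, 0.1346]
ee_rot: [-3.13, -0.005, -3.1]
contact_force: [0.9, -20.0, 7.6]
finger_gap: 0.161
finger_force: 20.0
```

send_rows([
  [[0,0.002,0,0],[0,0.002,0,0],[0,0.002,0,0],[0,0,0,0]],
])

```text
clock: 6.37
ee_pos: [0.5525, 0.2783, 0.1344]
ee_rot: [-3.121, -0.008, -3.102]
contact_force: [4.2, -31.8, 8.7]
finger_gap: 0.16
finger_force: 20.0
```

send_rows([
  [[0,-0.006,0,0],[0,-0.005,0,0],[0,0,0,0]],
])

```text
clock: 6.62
ee_pos: [0.5528, 0.278, 0.1344]
ee_rot: [-3.141, -0.002, -3.101]
contact_force: [-3.3, -3.2, 3.3]
finger_gap: 0.158
finger_force: 20.0
```

```bash
python3 - <<'E'
from h import *
o=get_obs();print(o["ee_pos"],o["contact_force"])
c=read_camera("scene");W=cloud(c);np.save("s1.npy",W)
t=read_camera("top");np.save("t1.npy",cloud(t))
a=cv2.resize(c["frame"][150:280,160:340],(800,578),interpolation=cv2.INTER_CUBIC); save("s1.png",a)
save("t1.png",cv2.resize(t["frame"][130:240,160:300],(760,597),interpolation=cv2.INTER_CUBIC))
E
```

```text
[0.55281992 0.2779837  0.13442044] [-3.33343964 -3.21164362  3.30942163]
```

View pics/s1.png

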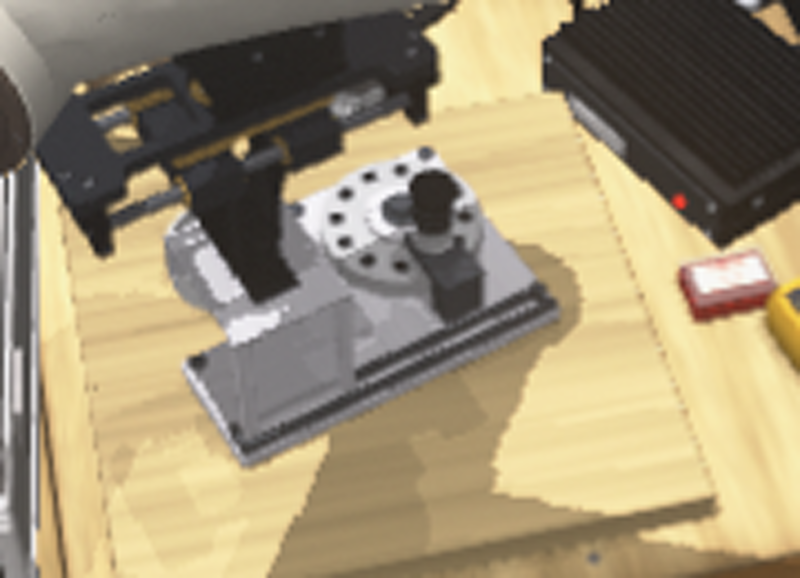

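View pics/t1.png

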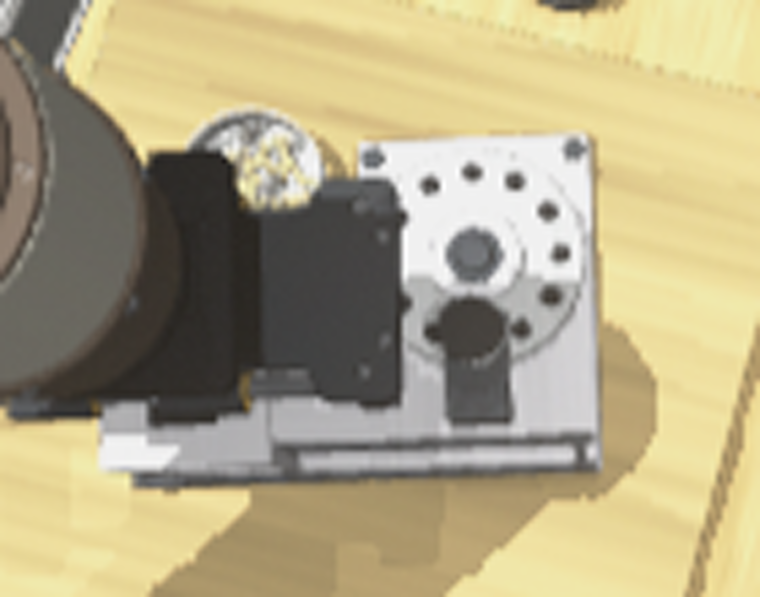

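The guard slid and the knob is uncovered, at about (472,328) in the top crop and (434,190) in the scene crop. It stopped after about 99 mm, so I'll measure knob-to-guard distance to see whether this is the end stop.

```bash
python3 - <<'E'
from h import *
f="t1.npy"
W=np.load("t1.npy"); v,u=np.mgrid[:384,:512]; z=W[...,2]
cu,cv_=160+472/760*140,130+328/597*110
m=(abs(u-cu)<9)&(abs(v-cv_)<9)&(z>.095)&(z<.125)
p=W[m]; print("knob top",m.sum(),cv2.minEnclosingCircle(p[:,:2].astype(np.float32)*1000),np.median(p,0))
S=np.load("s1.npy"); cu,cv_=160+434/800*180,150+190/578*130
m=(abs(u-cu)<8)&(abs(v-cv_)<8)&(S[...,2]>.105)&(S[...,2]<.116); p=S[m]
print("scene",m.sum(),cv2.minEnclosingCircle(p[:,:2].astype(np.float32)*1000),np.median(p,0))
# disc clamp nut (z~.064)
cu,cv_=160+473/760*140,130+255/597*110
m=(abs(u-cu)<7)&(abs(v-cv_)<7)&(z>.058)&(z<.07); p=W[m]; print("nut",m.sum(),p.mean(0))
# guard roof & rear lip/ tin
r=(z>.03)&(z<.055)&(W[...,0]>.58)&(W[...,0]<.67)&(W[...,1]>.22)&(W[...,1]<.31); print("tin rim",W[r].min(0),W[r].max(0))
W0=np.load("top.npy");z0=W0[...,2]
r=(z0>.04)&(z0<.055)&(W0[...,0]>.58)&(W0[...,0]<.67)&(W0[...,1]>.22)&(W0[...,1]<.31); print("tin rim0",W0[r].min(0),W0[r].max(0))
m=(S[...,2]>.118)&(S[...,2]<.128)&(abs(S[...,0]-.55)<.06)&(abs(S[...,1]-.27)<.06); print("roof scene",m.sum(),np.percentile(S[m],[1,50,99],axis=0))
E
```

```text
knob top 124 ((559.0126953125, 169.47169494628906), 13.134232521057129) [0.55800155 0.16943594 0.10942013]
scene 84 ((556.667724609375, 167.04061889648438), 13.74063777923584) [0.55550763 0.1678017  0.11104654]
nut 57 [0.59299487 0.17096373 0.06162201]
tin rim [0.61839153 0.22142468 0.03005887] [0.65610875 0.29319562 0.05296513]
tin rim0 [0.59485745 0.23550461 0.04006287] [0.65593917 0.29775283 0.05425865]
roof scene 576 [[0.49944459 0.24306252 0.11865074]
 [0.52590405 0.2869914  0.1249957 ]
 [0.57940802 0.3097271  0.12773493]]
```

send_rows([
  [[0,0,0,0],[0,0,0,0],[0,0,0,0],[0,0,0,0],[0,0,-0.02,0],[0,0,-0.025,0],[0,0,-0.025,0],[0,0,0,-0.12],[0,0,0,-0.12],[0,0,0,-0.12]],
], hand=0.05)

```text
clock: 7.55
ee_pos: [0.5538, 0.2799, 0.2051]
ee_rot: [3.14, 0.003, -2.734]
contact_force: [0.4, -1.1, -0.2]
finger_gap: 0.571
finger_force: 0.0
```

send_rows([
  [[0,0,0,-0.12],[0,0,0,-0.12],[0,0,0,-0.12],[0,0,0,-0.12],[0,0,0,-0.12],[0,0,0,-0.12],[0,0,0,-0.12],[0,0,0,-0.12],[0,0,0,-0.12],[0,0,0,-0.12]],
])

```text
clock: 8.38
ee_pos: [0.5537, 0.2797, 0.2044]
ee_rot: [-3.141, 0.001, -1.534]
contact_force: [0.1, 0.1, 0.2]
finger_gap: 0.575
finger_force: 0.0
```

send_rows([
  [[0.02,0,0,0],[0.02,0,0,0],[0.02,0,0,0],[0.02,0,0,0],[0.02,0,0,0],[0,0,0,0],[0,0,0,0]],
])

```text
clock: 8.97
ee_pos: [0.557, 0.1788, 0.2047]
ee_rot: [-3.141, 0.001, -1.541]
contact_force: [0.4, 0.1, -0.3]
finger_gap: 0.574
finger_force: 0.0
```

```bash
python3 - <<'E'
from h import *
o=get_obs();print(o["ee_pos"],o["ee_rot"],o["finger_gap"])
c=read_camera("scene");S=cloud(c)
save("s2.png",cv2.resize(c["frame"][130:280,150:340],(760,600),interpolation=cv2.INTER_CUBIC))
W=cloud(read_camera("top"))
for n,A in(("top",W),("scene",S)):
    z=A[...,2]; b=(abs(A[...,0]-.55)<.09)&(abs(A[...,1]-.28)<.07)
    for k,lo,hi in(("rib",.152,.166),("roof",.117,.13)):
        m=b&(z>lo)&(z<hi)
        if m.sum()>20: print(n,k,m.sum(),cv2.minAreaRect(A[m][:,:2].astype(np.float32)*1000))
    m=(abs(A[...,0]-.558)<.025)&(abs(A[...,1]-.1685)<.025)&(z>.105)&(z<.114)
    if m.sum()>20: print(n,"knob",m.sum(),cv2.minEnclosingCircle(A[m][:,:2].astype(np.float32)*1000))
E
```

```text
[0.5569529  0.17880456 0.20466481] [-3.14054584e+00  9.25854777e-04 -1.54115309e+00] 0.5743886467247677
top roof 175 ((508.36492919921875, 261.681884765625), (23.32846450805664, 54.085723876953125), 33.111454010009766)
scene rib 147 ((550.0126953125, 277.05389404296875), (59.822391510009766, 15.156009674072266), 1.8990137577056885)
scene roof 692 ((542.1446533203125, 276.08154296875), (87.21087646484375, 66.84481811523438), 2.308642864227295)
scene knob 82 ((557.6365966796875, 167.12518310546875), 13.913482666015625)
```

View pics/s2.png

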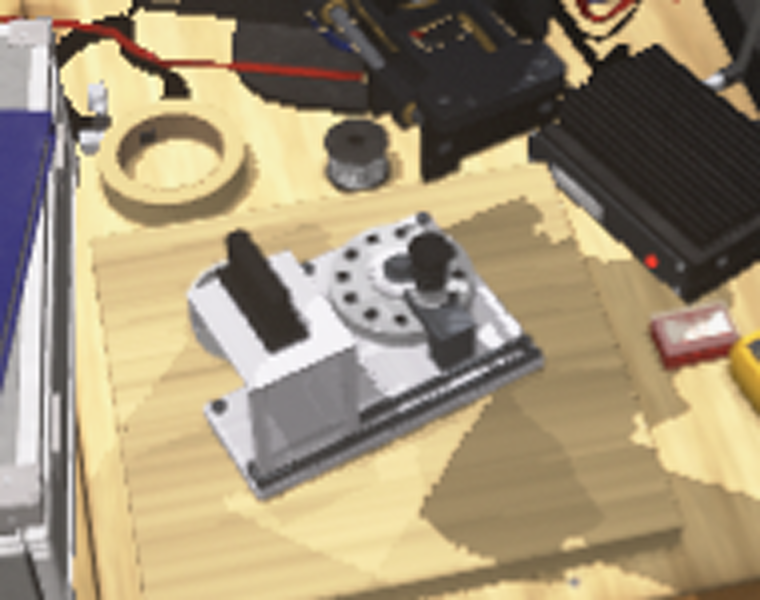

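Guard roof near edge is 76.5 mm from the knob axis, so it is fully open. In the picture the guard stands at (270,350) and the knob at (432,255). Next, descend on the knob.

send_rows([
  [[0.01,-0.001,0.02,0],[0,0,0.02,0],[0,0,0.02,0],[0,0,0.02,0],[0,0,0.015,0],[0,0,0.012,0],[0,0,0.01,0],[0,0,0.01,0],[0,0,0,0],[0,0,0,0]],
])

```text
clock: 9.9
ee_pos: [0.5579, 0.1693, 0.0773]
ee_rot: [3.141, -0.0, -1.539]
contact_force: [-0.2, -0.4, 0.9]
finger_gap: 0.571
finger_force: 0.0
```

send_rows([
  [[0,0,0,0],[0,0,0,0],[0,0,0,0],[0,0,0,0],[0,0,0,0],[0,0,0,0],[0,0,0,0]],
], hand=0.0, grip_force=25)

```text
clock: 10.48
ee_pos: [0.5579, 0.169, 0.078]
ee_rot: [-3.141, 0.0, -1.54]
contact_force: [-1.2, 1.1, 2.7]
finger_gap: 0.264
finger_force: 24.6
```

send_rows([
  [[0,0,0,0],[0,0,0,0],[0,0,-0.003,0],[0,0,-0.003,0],[0,0,-0.003,0],[0,0,-0.003,0],[0,0,0,0]],
], grip_force=38)

```text
clock: 11.07
ee_pos: [0.5578, 0.1689, 0.0893]
ee_rot: [3.141, 0.0, -1.54]
contact_force: [3.5, -0.0, -8.5]
finger_gap: 0.259
finger_force: 37.4
```

Spring force of 8.5 N at about 12 mm is right. Continuing to the stop.

send_rows([
  [[0,0,-0.003,0],[0,0,-0.003,0],[0,0,-0.003,0],[0,0,-0.003,0],[0,0,-0.001,0],[0,0,0,0],[0,0,0,0]],
])

```text
clock: 11.65
ee_pos: [0.5577, 0.1689, 0.1024]
ee_rot: [3.141, 0.0, -1.54]
contact_force: [4.9, 1.5, -12.3]
finger_gap: 0.257
finger_force: 37.4
```

send_rows([
  [[0,0,-0.001,0],[0,0,-0.001,0],[0,0,0,0],[0,0,0,0]],
])

```text
clock: 11.98
ee_pos: [0.5577, 0.1689, 0.1042]
ee_rot: [3.141, -0.0, -1.54]
contact_force: [4.7, 0.6, -12.0]
finger_gap: 0.255
finger_force: 37.5
```

send_rows([
  [[0,0,-0.001,0],[0,0,0,0],[0,0,0,0]],
])

```text
clock: 12.23
ee_pos: [0.5576, 0.1689, 0.1043]
ee_rot: [3.141, 0.0, -1.54]
contact_force: [6.5, 2.3, -17.6]
finger_gap: 0.256
finger_force: 37.5
```

```bash
python3 - <<'E'
from h import *
o=get_obs();print(o["ee_pos"],o["contact_force"])
c=read_camera("scene");W=cloud(c)
save("s3.png",cv2.resize(c["frame"][150:270,170:320],(750,600),interpolation=cv2.INTER_CUBIC))
E
```

```text
[0.55764024 0.16890293 0.10433757] [  6.54567754   2.30384121 -17.62767999]
```

View pics/s3.png

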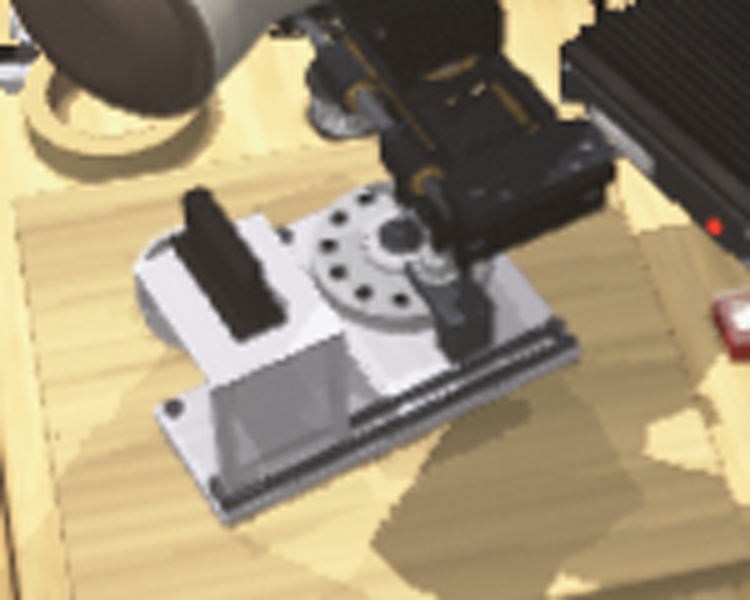

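The pin is against its stop: the TCP no longer rises and the pull has stepped from 12 to 17.6 N. The picture shows the guard still open at (270,370) and the gripper holding the knob at (455,240).

send_rows([
  [[0,0,0,0],[0,0,0,0],[0,0,0,0],[0,0,0,0],[0,0,0,0],[0,0,0,0]],
])

```text
clock: 12.78
ee_pos: [0.5576, 0.1689, 0.1043]
ee_rot: [3.141, -0.0, -1.54]
contact_force: [7.3, 0.9, -17.0]
finger_gap: 0.256
finger_force: 37.5
```

```bash
python3 -c "
from rig import *
o=get_obs();print(o['ee_pos'],o['contact_force'],o['finger_gap'])
if o['contact_force'][2]<-13: print(sign_off())"
```

```text
[0.55763594 0.16890782 0.1043455 ] [  7.25143682   0.92719177 -17.01263874] 0.2562205604231823
the job is handed in; nothing more can be done
None
```

I handed the job in after about 13 s with the guard fully open and the knob still gripped, holding the index pin up against its stop; the other things on the bench were not touched.

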